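# Steamer and lids onto the pans

### The job

Get the pans on the hob ready for cooking: hang the perforated steamer basket in the steel pot and close it with the steel lid on top of the basket, and put the blue lid on the blue pot and the red lid on the red pot, so that every lid sits level and properly home. Leave the pots where they stand, and do not knock over the pepper mill or the salt shaker.

Things in the scene. Friction and masses are not known exactly. Their poses are not given: they have to be found in the camera images.
- steel_pot: The largest pot: bare pale grey steel, round, open at the top, two small wire loop handles on opposite sides; stands on the black hob. Outside diameter 172 mm (208 mm over the handles), 105 mm high, wall 3 mm, mouth 166 mm. Origin: centre of its underside, z up; the rim is at z = 105 mm. Handles along its +x and -x. Loose, 0.9 kg. The steamer basket belongs in it.
- blue_pot: The middle pot: dark blue enamel, cream inside, two blue lug handles; stands on the black hob. Outside diameter 152 mm (192 mm over the handles), 90 mm high, wall 4 mm, mouth 144 mm. Origin: centre of its underside, z up; the rim is at z = 90 mm. Handles along its +x and -x. Loose, 0.9 kg.
- red_pot: The smallest pot: red enamel, cream inside, two steel loop handles; stands on the black hob. Outside diameter 126 mm (162 mm over the handles), 75 mm high, wall 4 mm, mouth 118 mm. Origin: centre of its underside, z up; the rim is at z = 75 mm. Handles along its +x and -x. Loose, 0.7 kg.
- steamer: Steamer basket: pale metal bowl with rows of small dark holes, open side up, 62 mm high. Collar 176 mm diameter, underside 59 mm up; wall below tapers from 154 to 138 mm; mouth 149. Central lifting post: round head 22 mm diameter at 30-44 mm up, top 47, stem 12. Origin: centre of underside, z up. 0.3 kg. Hung in the steel pot (collar on rim) its origin is 46 mm above the pot's.
- steel_lid: Largest lid: bare pale grey steel with a black knob. Knob up. Origin: centre of the underside, z up. Locating skirt 0-10 mm, tapering from 124 mm diameter (bottom) to 138; plate 172 mm diameter, its underside (10 mm up) rests on the rim; dome to 24 mm; central knob 32 mm diameter at 34-46 mm up, top at 50. 0.3 kg. Home in the basket's mouth its origin is 52 mm above the basket's.
- blue_lid: Middle lid: dark blue enamel with a steel edge and a steel knob. Knob up. Origin: centre of the underside, z up. Locating skirt 0-10 mm, tapering from 120 mm diameter (bottom) to 134; plate 154 mm diameter, its underside (10 mm up) rests on the rim; dome to 24 mm; central knob 30 mm diameter at 34-46 mm up, top at 50. 0.3 kg. Home on the blue pot its origin is 80 mm above the pot's.
- red_lid: Smallest lid: red enamel with a steel edge and a black knob. Knob up. Origin: centre of the underside, z up. Locating skirt 0-10 mm, tapering from 94 mm diameter (bottom) to 108; plate 128 mm diameter, its underside (10 mm up) rests on the rim; dome to 24 mm; central knob 28 mm diameter at 34-46 mm up, top at 50. 0.2 kg. Home on the red pot its origin is 65 mm above the pot's.
- pepper_mill: Wooden pepper mill standing on the worktop right of the hob, by the edge of a wall cabinet that hangs there (underside 0.47 m up, front at x = 0.55, for y below -0.10; keep the arm out from under it), 58 mm diameter, 150 mm high, loose. Origin: centre of its underside. Not to be knocked over.
- salt_shaker: Clear salt shaker with a grey top, standing on the worktop (which lies 4.5 mm below the hob), 44 mm diameter, 90 mm high, loose. Origin: centre of its underside. Not to be knocked over.

How it is judged:
By the outcome, as a careful person would: the job done as asked, in the order asked, and still so for the second after the job is handed in, with the robot touching nothing.
It also fails if it takes over 122 s, if anything falls off the work surface, if the arm or the gripper's body presses on something with over 40 N, if the wrist force passes 120 N, or if a joint passes its speed limit or range.

### The arm

A 6-joint arm with a two-finger parallel gripper is mounted at the origin on a cart in front of the work surface, level with it; the furniture and walls round the work are solid. World frame = base frame: x ahead of the robot, y to its left, z up, the work surface at z = 0. Lengths are in m, angles in rad, forces in N, time in s.
With the tool pointing down it reaches from about 0.375 to 0.9 m from the base axis. Payload 3.1 kg.
Tool frame: the origin (TCP) lies midway between the tips of the shut fingers; the grasp point (between the pads) lies 19 mm behind it (manip.grip_depth is the distance from the TCP to the grasp point, in m); z points along the fingers, y is the line along which they close (so a half turn about z gives the same grasp; the last joint's range is limited). The gripper opens to 85 mm and grips with 20 to 120 N. Pads are 22 mm wide; open, the fingers measure 114 mm over their backs; the gripper's body (76 mm by 85 mm) begins 54 mm behind the grasp point. The pads swing forward as they close: fully open they stand 13 mm farther back than shut.
Start: joints at [1.093, 0.527, 1.433, -0, 1.181, -0.178], TCP at [0.185, 0.597, 0.231] pointing down, gripper open.
Joint ranges: [-3.08, 3.08], [-0.75, 2.2], [0.22, 2.44], [-1.43, 4.57], [0, 2.65], [-2.85, 2.85]. Speed limits (rad/s): [2.79, 2.79, 3.14, 3.14, 3.14, 3.14].

### API

Orientations are given as a unit quaternion [x, y, z, w].
In Python, from station import telemetry, snapshot, manip gives the robot as it stands. The module is installed in compiled form; this text tells all that it offers.
- The arm moves only by the shell command python3 -m crank 'ROWS' [OPENING] [FORCE]. ROWS is text: rows parted by semicolons, each of 6 numbers parted by spaces: the shift along the tool's x, y, z as a fraction of full scale, then the turn, a rotation vector about the tool's x, y, z as a fraction of full scale. A call has exactly 5 rows; each row shifts and turns the commanded pose from where the row before left it, along the tool's axes as they then stand; what a row does not reach is not made up. Full scale, the value 1, is 4 cm for a shift and 90 degrees for a turn. A row lasts 1/10 s, in which the tool goes at most 50 mm and 8.59 degrees, less where a joint would pass 70% of its speed; a pose out of reach is approached as far as the arm can. A call with a number of a shift or a turn outside -1 to 1 is refused whole. A call with a gripper value outside its range is refused whole. OPENING is the opening, from -1 (shut) to 1 (fully open), set as the call begins (- or left out, the last holds). The fingers move at their own pace and stop on an object; FORCE is the grip in N (left out, the last holds). Time passes only in rows, so rows that do not move let the fingers close, or fill a call up. It gives the time, the measured TCP pose, the force, the opening and the grip force at its end, in the units of the state.
- telemetry.sense(): the state, without advancing time (a new reading comes with each control period).
- snapshot(name): name is "side" or "top" or "wrist"; returns a dict with "image" (420x560x3 uint8, red, green, blue), "depth" (420x560 float32, m along the optical axis (not along the pixel's ray), 0 where there is no reading), "camera_matrix" (3x3 intrinsics, pixels), "rvec" (rotation vector, rad) and "tvec" (3), from world to camera coordinates, as OpenCV has them. Camera axes: x right, y down, z forward; pixel columns grow to the right and rows downward; lengths in m; the calibration is good to about 2 mm. A picture is of the moment at which its call begins.
- manip.sign_off(): hands the job in; it is judged then, once.
The state is a dict: "t": time; "q": joint angles; "qd": joint speeds; "tau": joint torques, N m; "tcp_pos": TCP position; "tool_rot": TCP orientation; "force": force on the tool from outside, world axes, zero at the start; "ft_torque": the same for the moment, N m; "finger_gap": opening from 0.0 (shut) to 1.0 (fully open); "gripper_force": force on a finger pad.
Only numpy, scipy, OpenCV 4.12 (cv2) and the standard library are available. Lean on these libraries where they do the work, as an engineer would, in place of code of your own. Each camera call takes 0.05 s, during which the arm holds its last target. There are 200 camera calls.

## Working session

There is one attempt and no reset: what is moved stays moved. The work goes in short steps, Python scripts to look and compute and a shell command to move; the robot and the scene stay as the last step left them, time stands still between calls to the robot, and variables do not carry over. Pictures are saved under pics/ and viewed, at most 14 in all, crops included, and the job is handed in when it is done.

```bash
mkdir -p pics; cat > h.py <<'E'
import numpy as np, cv2
from station import telemetry, snapshot, manip
def snap(n, name=None):
    s=snapshot(n)
    if name: cv2.imwrite('pics/'+name+'.png', s['image'][:,:,::-1])
    R=cv2.Rodrigues(np.array(s['rvec'],float))[0]; t=np.array(s['tvec'],float).ravel(); K=np.array(s['camera_matrix'])
    d=s['depth']; v,u=np.mgrid[:d.shape[0],:d.shape[1]]
    c=np.stack([(u-K[0,2])*d/K[0,0],(v-K[1,2])*d/K[1,1],d],-1)
    W=(c-t)@R; W[d==0]=np.nan
    return s['image'],W
E
python3 - <<'E'
from h import *
for n in ('top','side'):
    im,W=snap(n,n+'0'); np.savez(n+'0.npz',im=im,W=W)
s=telemetry.sense(); print(s['tcp_pos'],s['tool_rot'],s['t'],s['force'],manip.grip_depth)
E
```

```text
[0.1842505  0.59651766 0.23042397] [ 1.49345555e-01  9.88784552e-01 -9.54715564e-04 -3.20832449e-04] 0.1 [-0.46720932  0.09556316  0.67501397] 0.0187
```

View pics/top0.png

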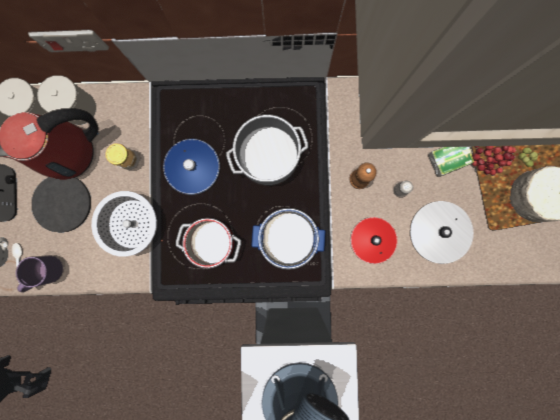

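View pics/side0.png

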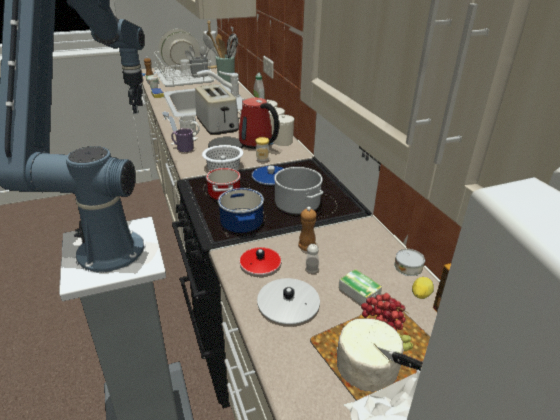

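The top view has +x up and +y left:
- steamer (125,223)
- steel pot (268,150), blue pot (289,238), red pot (210,242)
- blue lid on the hob (190,165), red lid (374,241), steel lid (442,232)
- mill (366,175), shaker (404,187)

The side view agrees. Next I'll measure from depth.

```bash
cat > m.py <<'E'
from h import *
from scipy.optimize import least_squares
def circ(P,r,c0):
    # P: xy points on a disc band; robust fit of center with known radius
    f=lambda p: np.hypot(P[:,0]-p[0],P[:,1]-p[1])-r
    o=least_squares(f,c0,loss='soft_l1',f_scale=.001); e=o.fun; return o.x,np.sqrt(np.median(f(o.x)**2))
def seg(W,u,v,rad):
    vv,uu=np.mgrid[:420,:560]; return (np.hypot(uu-u,vv-v)<rad)&np.isfinite(W[...,2])
def disc(W,u,v,rad,zlo,zhi):
    m=seg(W,u,v,rad)&(W[...,2]>zlo)&(W[...,2]<zhi); P=W[m]
    (c,r)=cv2.minEnclosingCircle(P[:,:2].astype(np.float32)*1000)
    return np.array(c)/1000,r/1000,len(P),np.median(P[:,2]),P
E
python3 - <<'E'
from m import *
z=np.load('top0.npz');W=z['W']
for n,u,v in (('hob',240,200),('hob2',210,270),('wtL',140,270),('wtR',345,270)): print(n,W[v,u].round(4))
for n,(u,v,rad,zr,R) in dict(steel_pot=(268,150,42,.105,.0845),blue_pot=(289,238,38,.09,.074),red_pot=(210,242,34,.075,.061),steamer=(125,223,38,.06,.0815)).items():
    c,r,k,zm,P=disc(W,u,v,rad,zr-.012,zr+.02)
    if 'steam' in n: R=.0815
    for i in range(3):
        cc,e=circ(P[:,:2],R,c if i==0 else cc); d=abs(np.hypot(*(P[:,:2]-cc).T)-R); P=P[d<.012]
    print(n,'enc',c.round(4),round(r,4),k,round(float(zm),4),'fit',cc.round(4),round(e,4),len(P))
for n,(u,v,rad,kz,kr) in dict(steel_lid=(446,232,9,.04,.016),blue_lid=(188,165,9,.04,.015),red_lid=(376,241,9,.04,.014),post=(131,224,8,.035,.011),mill=(366,175,14,.1,0),salt=(404,187,10,.06,0)).items():
    c,r,k,zm,P=disc(W,u,v,rad,kz,.2); print(n,'knob',c.round(4),round(r,4),k,round(float(zm),4),P[:,:2].mean(0).round(4))
for n,(u,v,rad) in dict(steel_lid=(442,232,34),blue_lid=(191,166,30),red_lid=(374,241,26)).items():
    c,r,k,zm,P=disc(W,u,v,rad,.009,.06); print(n,'plate',c.round(4),round(r,4),k,round(float(zm),4))
E
```

```text
hob [0.5577 0.1528 0.0022]
hob2 [3.632e-01 2.402e-01 1.000e-04]
wtL [ 0.3671  0.4394 -0.0079]
wtR [ 0.3541 -0.1383 -0.0061]
steel_pot enc [0.6842 0.0724] 0.0878 463 0.1042 fit [0.6834 0.0722] 0.0013 463
blue_pot enc [0.4485 0.0217] 0.0774 511 0.0892 fit [0.4486 0.0217] 0.0018 511
red_pot enc [0.4433 0.2344] 0.0837 458 0.0735 fit [0.4415 0.2349] 0.0018 429
steamer enc [0.4988 0.4618] 0.0883 1069 0.0587 fit [0.4983 0.4605] 0.0038 1068
steel_lid knob [ 0.4548 -0.4061] 0.0161 105 0.0452 [ 0.4551 -0.4055]
blue_lid knob [0.6564 0.2886] 0.015 99 0.0486 [0.6555 0.2881]
red_lid knob [ 0.4373 -0.216 ] 0.0137 78 0.0449 [ 0.4372 -0.216 ]
post knob [0.4974 0.4586] 0.0103 48 0.0431 [0.4976 0.4576]
mill knob [ 0.6126 -0.1817] 0.025 312 0.1288 [ 0.6108 -0.1793]
salt knob [ 0.5774 -0.2952] 0.0177 144 0.0801 [ 0.576  -0.2925]
steel_lid plate [ 0.455  -0.4061] 0.0874 2861 0.015
blue_lid plate [0.6566 0.2896] 0.0786 2390 0.0187
red_lid plate [ 0.4371 -0.2168] 0.0652 1579 0.0149
```

```bash
cat > to.py <<'E'
import sys
from h import *
from scipy.spatial.transform import Rotation as Ro
s=telemetry.sense(); R=Ro.from_quat(s['tool_rot']); p=np.array(s['tcp_pos'])
print('t',round(s['t'],2),'tcp',p.round(4),'F',np.round(s['force'],1),'gap mm',round(s['finger_gap']*85,1),'gf',round(s['gripper_force'],1),'rotfix',((R.inv()*Ro.from_quat([0,1,0,0])).as_rotvec()/(np.pi/2)).round(4))
if len(sys.argv)>3: print('units',(R.inv().apply(np.array([float(a) for a in sys.argv[1:4]])-p)/.04).round(3))
E
python3 -m crank '0 0 0 0 0 -0.0636;0 0 0 0 0 -0.0636;0 0 0 0 0 -0.0636;0 0 0 0 0 0;0 0 0 0 0 0' 0.1 60
python3 to.py .498 .459 .1
```

```text
t: 0.6
tcp_pos: [0.1844, 0.5969, 0.2309]
tool_rot: [0.001, 1.0, -0.0, -0.0]
force: [-0.0, -0.0, 0.3]
finger_gap: 0.55
gripper_force: 0.0
t 0.6 tcp [0.1844 0.5969 0.2309] F [-0.  -0.   0.3] gap mm 46.8 gf 0.0 rotfix [-0.0005 -0.0003 -0.0014]
units [-7.849 -3.427  3.272]
```

```bash
(
python3 -m crank '-.5 -.22 0 0 0 0;-.5 -.22 0 0 0 0;-.5 -.22 0 0 0 0;-.5 -.22 0 0 0 0;-.5 -.22 0 0 0 0'
python3 -m crank '-.5 -.22 0 0 0 0;-.5 -.22 0 0 0 0;-.5 -.22 0 0 0 0;-.5 -.22 0 0 0 0;-.5 -.22 0 0 0 0'
python3 -m crank '-.57 -.25 .6 0 0 0;-.57 -.25 .6 0 0 0;-.57 -.25 .6 0 0 0;-.57 -.25 .6 0 0 0;-.57 -.23 .6 0 0 0'
python3 -m crank '0 0 0.2 0 0 0;0 0 0 0 0 0;0 0 0 0 0 0;0 0 0 0 0 0;0 0 0 0 0 0' ) >/dev/null
python3 to.py .498 .459 .016
python3 - <<'E'
from m import *
im,W=snap('wrist','w1')
m=(W[...,2]>.036)&(W[...,2]<.05)&(np.hypot(W[...,0]-.498,W[...,1]-.459)<.03)
P=W[m][:,:2]; c,r=cv2.minEnclosingCircle(P.astype(np.float32)*1000); print('post',c,r,len(P),P.mean(0))
E
```

```text
t 2.6 tcp [0.4982 0.4609 0.1048] F [ 0.  -0.4 -0.5] gap mm 46.6 gf 0.0 rotfix [0.0008 0.0011 0.0006]
units [ 0.01  -0.05   2.219]
post (494.363525390625, 461.1239013671875) 11.19732666015625 945 [0.49282017 0.4610957 ]
```

View pics/w1.png

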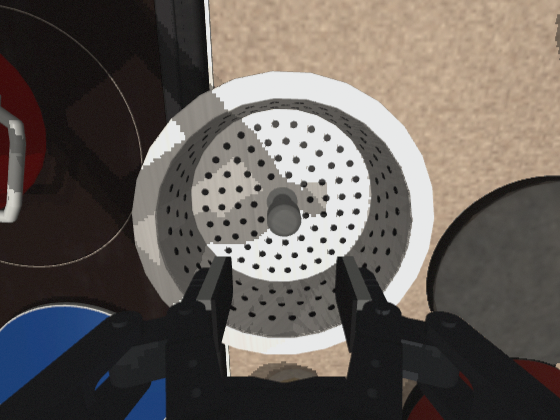

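Wrist view: the post head is at pixel (285,220), and the mouth is clear for the fingers. I'll descend and grip.

```bash
(
python3 -m crank '0.05 0 .4 0 0 0;0 0 .4 0 0 0;0 0 .4 0 0 0;0 0 .4 0 0 0;0 0 .3 0 0 0'
python3 -m crank '0 0 .2 0 0 0;0 0 .14 0 0 0;0 0 0 0 0 0;0 0 0 0 0 0;0 0 0 0 0 0'
python3 to.py
python3 -m crank '0 0 0 0 0 0;0 0 0 0 0 0;0 0 0 0 0 0;0 0 0 0 0 0;0 0 0 0 0 0' -1 70
python3 -m crank '0 0 0 0 0 0;0 0 0 0 0 0;0 0 0 0 0 0;0 0 0 0 0 0;0 0 0 0 0 0') | grep ^t\ 
python3 to.py
```

```text
t 3.65 tcp [0.497  0.4602 0.0145] F [ 0.9 -0.4  0.1] gap mm 47.0 gf 0.0 rotfix [ 0.0005  0.0008 -0.0001]
t 4.65 tcp [0.4969 0.4603 0.0146] F [-0.4  0.7  5.2] gap mm 19.8 gf 68.4 rotfix [0.0005 0.0007 0.    ]
```

```bash
(
python3 -m crank '0 0 -.2 0 0 0;0 0 -.4 0 0 0;0 0 -.5 0 0 0;0 0 -.5 0 0 0;0 0 -.5 0 0 0'
python3 -m crank '0 0 -.5 0 0 0;0 0 -.5 0 0 0;0 0 -.5 0 0 0;0 0 -.5 0 0 0;0 0 -.4 0 0 0'
python3 -m crank '0 0 0 0 0 0;0 0 0 0 0 0;0 0 0 0 0 0;0 0 0 0 0 0;0 0 0 0 0 0') >/dev/null
python3 to.py .6838 .0723 .2
python3 - <<'E'
from m import *
im,W=snap('top','top1')
c,r,k,zm,P=disc(W,131,214,60,.19,.25)
print(c,r,k,zm)
A=np.c_[P[:,:2]-c,np.ones(len(P))]; q=np.hypot(*(P[:,:2]-c).T)>.076
print(np.linalg.lstsq(A[q],P[q,2],rcond=None)[0])
im,W=snap('wrist','w2')
E
```

```text
t 6.15 tcp [0.4961 0.4596 0.1926] F [-0.6  0.7 -2.7] gap mm 19.0 gf 68.6 rotfix [-0.0007 -0.0011 -0.0001]
units [-4.694 -9.681 -0.183]
[0.49780966 0.45952325] 0.0876852035522461 1193 0.23760477877540648
[-0.00204579 -0.03402633  0.23731647]
```

View pics/w2.png

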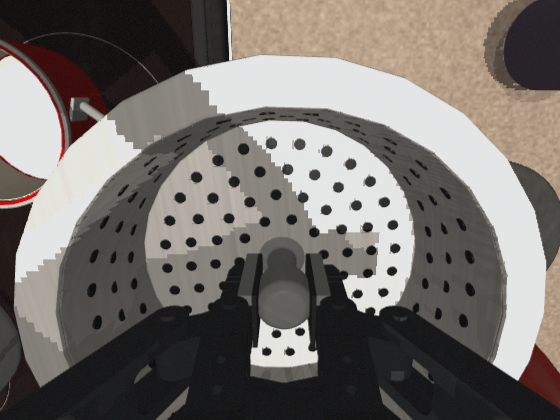

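The basket hangs level in the grip, with the post between the pads at (285,290). I'll carry it over the steel pot.

```bash
(
python3 -m crank '-.12 -.25 0 0 0 0;-.24 -.5 0 0 0 0;-.24 -.5 0 0 0 0;-.24 -.5 0 0 0 0;-.24 -.5 0 0 0 0'
python3 -m crank '-.24 -.5 0 0 0 0;-.24 -.5 0 0 0 0;-.24 -.5 0 0 0 0;-.24 -.5 0 0 0 0;-.24 -.5 0 0 0 0'
python3 -m crank '-.24 -.5 0 0 0 0;-.24 -.5 0 0 0 0;-.24 -.5 0 0 0 0;-.24 -.5 0 0 0 0;-.24 -.5 0 0 0 0'
python3 -m crank '-.24 -.5 0 0 0 0;-.24 -.5 0 0 0 0;-.24 -.5 0 0 0 0;-.24 -.5 0 0 0 0;-.21 -.43 0 0 0 0'
python3 -m crank '0 0 0 0 0 0;0 0 0 0 0 0;0 0 0 0 0 0;0 0 0 0 0 0;0 0 0 0 0 0') >/dev/null
python3 to.py .6821 .0722 .2
python3 - <<'E'
from m import *
im,W=snap('top','top2')
m=(W[...,2]>.2)&(W[...,2]<.245)&(np.hypot(W[...,0]-.684,W[...,1]-.072)<.12)
P=W[m]; c,r=cv2.minEnclosingCircle(P[:,:2].astype(np.float32)*1000); print('basket',c,r,len(P),np.median(P[:,2]))
im,W=snap('side','side2')
E
```

```text
t 8.75 tcp [0.6822 0.0736 0.1938] F [-0.2  0.1 -2.9] gap mm 19.7 gf 68.7 rotfix [ 0.0001 -0.0001  0.0007]
units [ 0.002 -0.035 -0.156]
basket (683.3701171875, 70.8216323852539) 84.3626937866211 455 0.2400803984920865
```

View pics/side2.png

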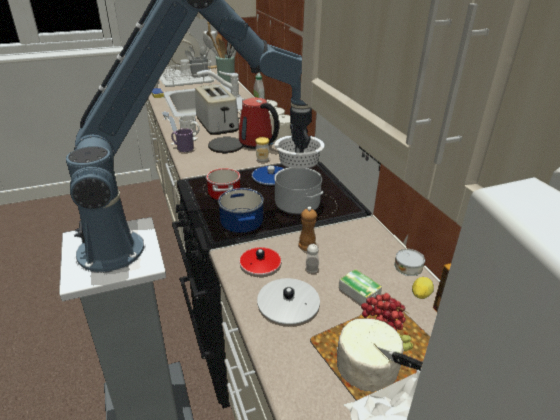

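The side view shows the basket (300,150) over the steel pot (298,188). Lowering it.

```bash
(
python3 -m crank '0 -.03 .2 0 0 0;0 0 .4 0 0 0;0 0 .4 0 0 0;0 0 .4 0 0 0;0 0 .3 0 0 0'
python3 -m crank '0 0 .3 0 0 0;0 0 .3 0 0 0;0 0 .2 0 0 0;0 0 .2 0 0 0;0 0 .2 0 0 0'
python3 to.py
python3 -m crank '0 0 .1 0 0 0;0 0 .1 0 0 0;0 0 .1 0 0 0;0 0 .05 0 0 0;0 0 0 0 0 0') | grep ^t\ 
python3 to.py .682 .0722 .0652
```

```text
t 9.85 tcp [0.6829 0.0715 0.0774] F [-0.4  0.  -2.6] gap mm 19.4 gf 68.7 rotfix [-0.      0.0006 -0.0001]
t 10.35 tcp [0.683  0.0717 0.0644] F [-0.3  0.7  0.1] gap mm 19.7 gf 68.9 rotfix [ 0.0003  0.0008 -0.0002]
units [ 0.025  0.013 -0.02 ]
```

```bash
(
python3 -m crank '0 0 0 0 0 0;0 0 0 0 0 0;0 0 0 0 0 0;0 0 0 0 0 0;0 0 -.2 0 0 0' 0.1
python3 -m crank '0 0 -.5 0 0 0;0 0 -.5 0 0 0;0 0 -.5 0 0 0;0 0 -.5 0 0 0;0 0 -.5 0 0 0'
python3 -m crank '0.1 0 -.5 0 0 0;.5 0 -.5 0 0 0;.5 0 0 0 0 0;.5 0 0 0 0 0;.5 0 0 0 0 0'
python3 -m crank '.6 0 0 0 0 0;.6 0 0 0 0 0;.6 0 0 0 0 0;.6 -.2 0 0 0 0;.6 -.4 0 0 0 0'
python3 -m crank '.5 -.6 0 0 0 0;.1 -.6 0 0 0 0;0 -.6 0 0 0 0;0 -.6 0 0 0 0;0 -.6 0 0 0 0'
python3 -m crank '0 -.6 0 0 0 0;0 -.6 0 0 0 0;0 -.6 0 0 0 0;0 -.6 0 0 0 0;0 -.6 0 0 0 0'
python3 -m crank '0 -.6 0 0 0 0;0 -.6 0 0 0 0;0 -.6 0 0 0 0;0 -.6 0 0 0 0;0 -.6 0 0 0 0'
python3 -m crank '0 -.6 0 0 0 0;0 -.6 0 0 0 0;0 -.6 0 0 0 0;0 -.4 0 0 0 0;0 0 0 0 0 0') >/dev/null
python3 to.py .455 -.406 .1
python3 - <<'E'
from m import *
im,W=snap('top','top3')
c,r,k,zm,P=disc(W,268,150,50,.085,.13)
print('basket',c,r,k,zm); q=np.hypot(*(P[:,:2]-c).T)>.076
print(np.linalg.lstsq(np.c_[P[:,:2]-c,np.ones(len(P))][q],P[q,2],rcond=None)[0])
im,W=snap('wrist')
m=(W[...,2]>.032)&(W[...,2]<.055)&(np.hypot(W[...,0]-.455,W[...,1]+.406)<.03)
P=W[m][:,:2]; print('knob',cv2.minEnclosingCircle(P.astype(np.float32)*1000),len(P))
E
```

```text
t 14.35 tcp [ 0.4545 -0.4028  0.2121] F [ 0.3 -0.  -1.2] gap mm 46.5 gf 0.0 rotfix [-0.0012  0.0007 -0.0014]
units [-0.009 -0.075  2.804]
basket [0.68600568 0.07270953] 0.10740207672119141 1395 0.1068394659556389
[ 0.00531536 -0.0003158   0.10642194]
knob ((450.9110107421875, -407.4626159667969), 15.9769287109375) 944
```

View pics/top3.png

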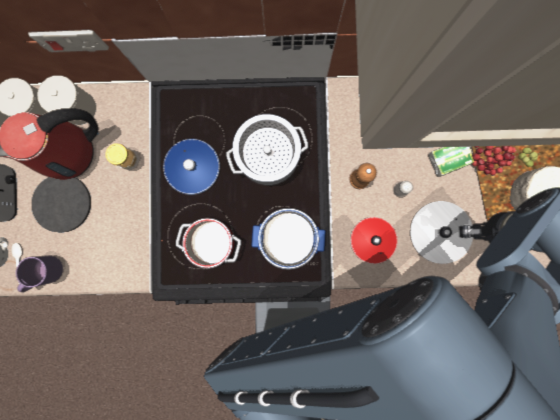

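The basket is home and level: the collar is at z≈.107 against .108 expected, at pixel (268,150). Next, the steel lid knob at (446,232).

```bash
(
python3 -m crank '0.04 -.09 .4 0 0 0;0 0 .5 0 0 0;0 0 .5 0 0 0;0 0 .5 0 0 0;0 0 .5 0 0 0' 0.3
python3 -m crank '0 0 .5 0 0 0;0 0 .5 0 0 0;0 0 .5 0 0 0;0 0 .4 0 0 0;0 0 .2 0 0 0'
python3 -m crank '0 0 .15 0 0 0;0 0 .1 0 0 0;0 0 0 0 0 0;0 0 0 0 0 0;0 0 0 0 0 0' 
python3 to.py .453 -.4065 .020
python3 -m crank '0 0 0 0 0 0;0 0 0 0 0 0;0 0 0 0 0 0;0 0 0 0 0 0;0 0 0 0 0 0' -1 70
python3 -m crank '0 0 0 0 0 0;0 0 0 0 0 0;0 0 0 0 0 0;0 0 0 0 0 0;0 0 0 0 0 0') | egrep '^t |unit'
python3 to.py; python3 - <<'E'
from h import *
snap('wrist','w3')
E
```

```text
t 15.95 tcp [ 0.4531 -0.4045  0.0224] F [ 0.1 -0.7 -0.1] gap mm 55.2 gf 0.0 rotfix [-0.0006  0.0005 -0.0001]
units [ 0.003 -0.05   0.06 ]
t 16.95 tcp [ 0.4535 -0.4056  0.0229] F [-1.1 -1.7  5.6] gap mm 29.0 gf 68.8 rotfix [-0.002   0.0011 -0.    ]
```

View pics/w3.png

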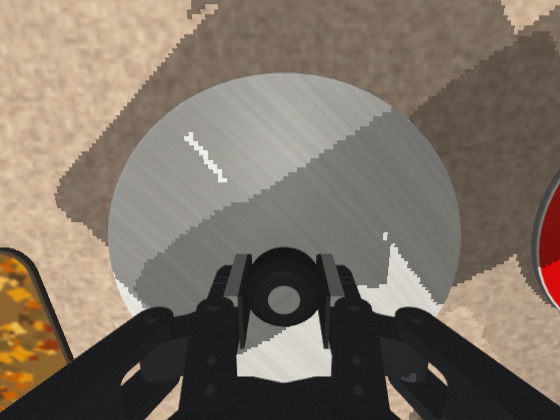

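The knob sits between the pads at (285,295), in the same place in the pads as the basket's post was. I'll lift and carry the lid around the cabinet.

```bash
(
python3 -m crank '0 0 -.2 0 0 0;0 0 -.4 0 0 0;0 0 -.5 0 0 0;0 0 -.5 0 0 0;0 0 -.5 0 0 0'
python3 -m crank '0 0 -.5 0 0 0;0 0 -.5 0 0 0;0 0 -.5 0 0 0;0 0 -.5 0 0 0;0 .2 -.5 0 0 0'
python3 -m crank '0 .4 0 0 0 0;0 .6 0 0 0 0;0 .6 0 0 0 0;0 .6 0 0 0 0;0 .6 0 0 0 0'
python3 -m crank '0 .6 0 0 0 0;0 .6 0 0 0 0;0 .6 0 0 0 0;0 .6 0 0 0 0;0 .6 0 0 0 0'
python3 -m crank '0 .6 0 0 0 0;0 .6 0 0 0 0;0 .6 0 0 0 0;0 .6 0 0 0 0;0 .6 0 0 0 0'
python3 -m crank '0 .6 0 0 0 0;0 .6 0 0 0 0;0 .6 0 0 0 0;0 .6 0 0 0 0;0 .6 0 0 0 0'
python3 -m crank '-.3 .13 0 0 0 0;-.6 0 0 0 0 0;-.6 0 0 0 0 0;-.6 0 0 0 0 0;-.6 0 0 0 0 0'
python3 -m crank '-.6 0 0 0 0 0;-.6 0 0 0 0 0;-.6 0 0 0 0 0;-.6 0 0 0 0 0;-.6 0 0 0 0 0'
python3 -m crank '-.04 0 0 0 0 0;0 0 0 0 0 0;0 0 0 0 0 0;0 0 0 0 0 0;0 0 0 0 0 0') >/dev/null
python3 to.py .683 .0717 .1
python3 - <<'E'
from m import *
im,W=snap('top','top4')
m=(W[...,2]>.18)&(W[...,2]<.225)&(np.hypot(W[...,0]-.684,W[...,1]-.072)<.1)
P=W[m]; print('lid',cv2.minEnclosingCircle(P[:,:2].astype(np.float32)*1000),len(P),np.median(P[:,2]))
E
```

```text
t 21.5 tcp [0.6817 0.0812 0.2058] F [-0.4  0.4 -2.9] gap mm 28.9 gf 69.8 rotfix [ 0.     -0.0005  0.    ]
units [-0.035 -0.237  2.645]
lid ((682.9031372070312, 81.63483428955078), 87.05059814453125) 957 0.1959513992985637
```

View pics/top4.png

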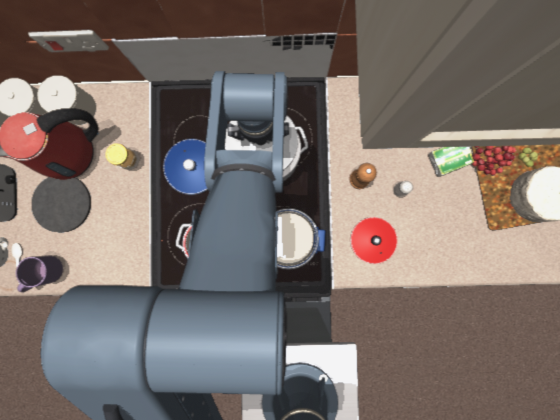

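The lid is held over the pot at about (265,145) and fits the 87 mm circle, centred on the TCP. I'll correct y by −9 mm and lower it.

```bash
(
python3 -m crank '-.03 -.12 0 0 0 0;0 -.12 .1 0 0 0;0 0 .3 0 0 0;0 0 .4 0 0 0;0 0 .3 0 0 0'
python3 -m crank '0 0 .2 0 0 0;0 0 .2 0 0 0;0 0 .2 0 0 0;0 0 .1 0 0 0;0 0 0 0 0 0'
python3 to.py .683 .0717 .1254
python3 -m crank '0 0 .1 0 0 0;0 0 .06 0 0 0;0 0 .05 0 0 0;0 0 0 0 0 0;0 0 0 0 0 0') | egrep '^t |unit'
python3 to.py .683 .0717 .1254
```

```text
t 22.55 tcp [0.6834 0.0715 0.133 ] F [ 0.5  0.2 -3.5] gap mm 29.1 gf 69.8 rotfix [ 0.     -0.0007  0.    ]
units [0.009 0.004 0.191]
t 23.05 tcp [0.6839 0.0715 0.1257] F [-0.9  0.7 -2.5] gap mm 29.3 gf 70.0 rotfix [-0.      0.0004 -0.    ]
units [0.022 0.005 0.009]
```

```bash
python3 -m crank '0 0 .04 0 0 0;0 0 .03 0 0 0;0 0 0 0 0 0;0 0 0 0 0 0;0 0 0 0 0 0' >/dev/null
python3 to.py .683 .0717 .1254
```

```text
t 23.55 tcp [0.684  0.0716 0.1254] F [-3.8  0.8 10. ] gap mm 29.3 gf 71.1 rotfix [-0.0002  0.001   0.0001]
units [0.025 0.003 0.   ]
```

```bash
(
python3 -m crank '0 0 -.05 0 0 0;0 0 0 0 0 0;0 0 0 0 0 0;0 0 0 0 0 0;0 0 -.1 0 0 0' 0.3
python3 -m crank '0 0 -.3 0 0 0;0 0 -.4 0 0 0;0 0 -.4 0 0 0;0 0 -.4 0 0 0;.1 .3 -.4 0 0 0'
python3 -m crank '.1 .6 0 0 0 0;.1 .6 0 0 0 0;.1 .6 0 0 0 0;.1 .6 0 0 0 0;.1 .6 0 0 0 0'
python3 -m crank '.1 .6 0 0 0 0;0 .6 0 0 0 0;0 .6 0 0 0 0;0 .32 0 0 0 0;0 0 0 0 0 0'
python3 -m crank '0 0 .4 0 0 0;0 0 .5 0 0 0;0 0 .5 0 0 0;0 0 .4 0 0 0;0 0 0 0 0 0') >/dev/null
python3 to.py .6555 .2888 .0265
python3 - <<'E'
from m import *
im,W=snap('top','top5')
m=(W[...,2]>.1)&(W[...,2]<.135)&(np.hypot(W[...,0]-.684,W[...,1]-.072)<.1)
P=W[m]; c,r=cv2.minEnclosingCircle(P[:,:2].astype(np.float32)); print('steel lid',c,r,len(P))
d=np.hypot(*(P[:,:2]-c).T); q=(d>.05)&(d<.08); A=np.c_[P[:,:2]-c,d,np.ones(len(P))][q]
print('tilt fit',np.linalg.lstsq(A,P[q,2],rcond=None)[0], 'edge z',np.median(P[(d>.07)&(d<.082),2]))
im,W=snap('wrist','w5')
m=(W[...,2]>.036)&(W[...,2]<.06)&(np.hypot(W[...,0]-.6555,W[...,1]-.2888)<.03)
P=W[m][:,:2]; print('knob',cv2.minEnclosingCircle(P.astype(np.float32)*1000),len(P))
E
```

```text
t 26.05 tcp [0.654  0.2868 0.1298] F [-0.8  0.4 -0.3] gap mm 55.2 gf 0.0 rotfix [-0.0012 -0.0036 -0.0007]
units [-0.052  0.055  2.581]
steel lid (0.6850093603134155, 0.07299577444791794) 0.08855950832366943 3452
tilt fit [ 0.00428561 -0.00286449 -0.20598363  0.12956226] edge z 0.11406012362383655
knob ((652.33837890625, 289.0947570800781), 15.10351848602295) 1487
```

View pics/top5.png

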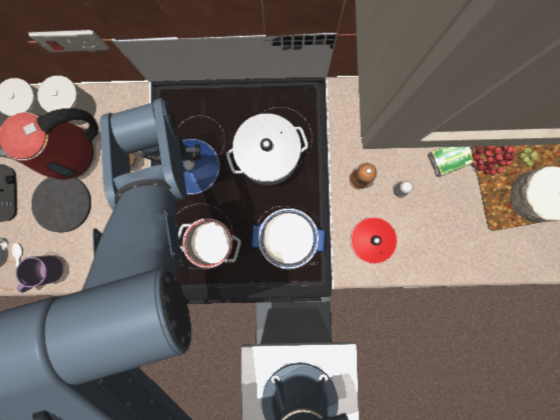

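The steel lid (267,146) is level, with tilt under 0.3°, and sits concentric. Next, gripping the blue lid.

```bash
(
python3 -m crank '-.01 .055 .4 0 0 0;0 0 .5 0 0 0;0 0 .5 0 0 0;0 0 .5 0 0 0;0 0 .35 0 0 0'
python3 -m crank '0 0 .2 0 0 0;0 0 .1 0 0 0;0 0 0 0 0 0;0 0 0 0 0 0;0 0 0 0 0 0' 
python3 to.py .6545 .289 .027
python3 -m crank '0 0 0 0 0 0;0 0 0 0 0 0;0 0 0 0 0 0;0 0 0 0 0 0;0 0 0 0 0 0' -1 70
python3 -m crank '0 0 0 0 0 0;0 0 0 0 0 0;0 0 0 0 0 0;0 0 0 0 0 0;0 0 0 0 0 0'
python3 to.py
python3 -m crank '0 0 -.2 0 0 0;0 0 -.4 0 0 0;0 0 -.5 0 0 0;0 0 -.5 0 0 0;0 0 -.5 0 0 0'
python3 -m crank '0 0 -.5 0 0 0;0 0 -.5 0 0 0;0 0 -.5 0 0 0;0 0 -.4 0 0 0;0 0 0 0 0 0'
)| egrep '^t |unit'
python3 to.py .4486 .0217 .1074
```

```text
t 27.15 tcp [0.6569 0.2907 0.0316] F [-0.5 -0.9 -0.2] gap mm 55.3 gf 0.0 rotfix [ 0.0003  0.0012 -0.0001]
units [ 0.059 -0.043  0.115]
t 28.15 tcp [0.6566 0.2904 0.0316] F [-0.8 -1.   6. ] gap mm 26.7 gf 68.9 rotfix [-0.      0.0007 -0.    ]
t 29.15 tcp [0.6579 0.2911 0.1942] F [ 1.1 -0.1 -2. ] gap mm 26.5 gf 69.3 rotfix [0.0012 0.004  0.    ]
units [ 5.245 -6.738  2.125]
```

```bash
(
python3 -m crank '.2 -.25 0 0 0 0;.38 -.49 0 0 0 0;.38 -.49 0 0 0 0;.38 -.49 0 0 0 0;.38 -.49 0 0 0 0'
python3 -m crank '.38 -.49 0 0 0 0;.38 -.49 0 0 0 0;.38 -.49 0 0 0 0;.38 -.49 0 0 0 0;.38 -.49 0 0 0 0'
python3 -m crank '.38 -.49 0 0 0 0;.38 -.49 0 0 0 0;.38 -.49 0 0 0 0;.38 -.49 0 0 0 0;.1 -.12 0 0 0 0'
python3 -m crank '0 0 .2 0 0 0;0 0 .3 0 0 0;0 0 .2 0 0 0;0 0 0 0 0 0;0 0 0 0 0 0')>/dev/null
python3 to.py .4486 .0217 .1116
python3 - <<'E'
from m import *
im,W=snap('top','top6')
m=(W[...,2]>.13)&(W[...,2]<.165)&(np.hypot(W[...,0]-.4486,W[...,1]-.0217)<.1)
P=W[m]; print('lid',cv2.minEnclosingCircle(P[:,:2].astype(np.float32)*1000),len(P))
snap('side','side6')
E
```

```text
t 31.15 tcp [0.4468 0.0213 0.1621] F [ 0.   0.6 -2.7] gap mm 26.7 gf 69.4 rotfix [ 0.0001 -0.0003  0.0004]
units [-0.047  0.009  1.263]
lid ((446.6934509277344, 22.01922035217285), 78.09122467041016) 591
```

View pics/side6.png

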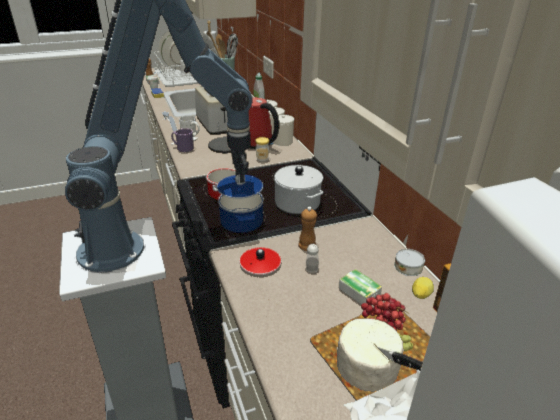

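The blue lid (240,187) is level above the blue pot (242,212), and the steel set (299,185) looks right. Lowering the blue lid.

```bash
(
python3 -m crank '-.045 0 .2 0 0 0;0 0 .3 0 0 0;0 0 .2 0 0 0;0 0 .2 0 0 0;0 0 .15 0 0 0'
python3 -m crank '0 0 .1 0 0 0;0 0 .08 0 0 0;0 0 .04 0 0 0;0 0 0 0 0 0;0 0 0 0 0 0')>/dev/null
python3 to.py .4486 .0217 .1116
```

```text
t 32.25 tcp [0.4485 0.0209 0.1119] F [ 0.3 -0.6 -2.7] gap mm 26.6 gf 69.4 rotfix [-0.0001  0.0004 -0.    ]
units [-0.003  0.021  0.007]
```

```bash
python3 -m crank '0 0 .03 0 0 0;0 0 .03 0 0 0;0 0 .02 0 0 0;0 0 0 0 0 0;0 0 0 0 0 0' >/dev/null
python3 to.py .4486 .0217 .1116
```

```text
t 32.75 tcp [0.4486 0.0209 0.1115] F [-5.8 -0.4 28. ] gap mm 26.7 gf 72.3 rotfix [-0.0004  0.0016  0.0002]
units [ 0.001  0.021 -0.003]
```

```bash
(
python3 -m crank '0 0 -.06 0 0 0;0 0 0 0 0 0;0 0 0 0 0 0;0 0 0 0 0 0;0 0 -.1 0 0 0' 0.3
python3 -m crank '0 0 -.3 0 0 0;0 0 -.4 0 0 0;0 0 -.4 0 0 0;0 0 -.4 0 0 0;.1 -.3 -.4 0 0 0'
python3 -m crank '.1 -.6 0 0 0 0;.08 -.6 0 0 0 0;0 -.6 0 0 0 0;0 -.6 0 0 0 0;0 -.6 0 0 0 0'
python3 -m crank '0 -.6 0 0 0 0;0 -.6 0 0 0 0;0 -.6 0 0 0 0;0 -.6 0 0 0 0;0 -.25 0 0 0 0'
python3 -m crank '0 0 .4 0 0 0;0 0 .5 0 0 0;0 0 .5 0 0 0;0 0 .4 0 0 0;0 0 0 0 0 0') >/dev/null
python3 to.py .436 -.2165 .025
python3 - <<'E'
from m import *
im,W=snap('top','top7')
m=(W[...,2]>.085)&(W[...,2]<.12)&(np.hypot(W[...,0]-.4486,W[...,1]-.022)<.09)
P=W[m]; c,r=cv2.minEnclosingCircle(P[:,:2].astype(np.float32)); print('blue lid',c,r,len(P))
d=np.hypot(*(P[:,:2]-c).T); q=(d>.03)&(d<.072); A=np.c_[P[:,:2]-c,d,np.ones(len(P))][q]
print('tilt fit',np.linalg.lstsq(A,P[q,2],rcond=None)[0], 'edge z',np.median(P[(d>.065)&(d<.076),2]))
im,W=snap('wrist','w7')
m=(W[...,2]>.032)&(W[...,2]<.06)&(np.hypot(W[...,0]-.436,W[...,1]+.2165)<.03)
P=W[m][:,:2]; print('knob',cv2.minEnclosingCircle(P.astype(np.float32)*1000),len(P))
E
```

```text
t 35.25 tcp [ 0.4356 -0.2155  0.1171] F [-0.3 -0.1  0.5] gap mm 55.2 gf 0.0 rotfix [ 0.0024 -0.0027  0.    ]
units [-0.019 -0.035  2.303]
blue lid (0.4486856758594513, 0.02159930393099785) 0.07831277698278427 2753
tilt fit [ 0.00158352 -0.00143169 -0.18703252  0.10892622] edge z 0.09542887783983237
knob ((432.85302734375, -217.74191284179688), 14.086264610290527) 1388
```

View pics/top7.png

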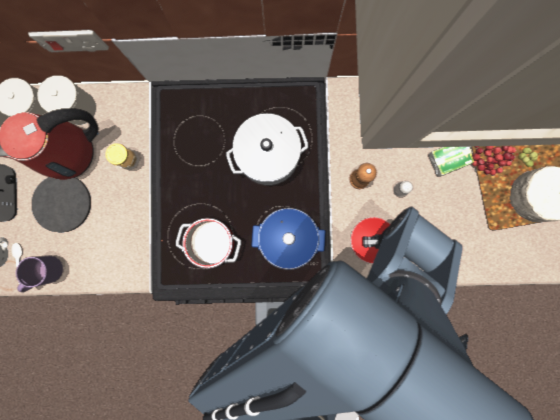

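The blue lid is level and concentric at (289,238). Now the red lid.

```bash
(
python3 -m crank '-.02 -.035 .4 0 0 0;0 0 .5 0 0 0;0 0 .5 0 0 0;0 0 .4 0 0 0;0 0 .3 0 0 0'
python3 -m crank '0 0 .15 0 0 0;0 0 .05 0 0 0;0 0 0 0 0 0;0 0 0 0 0 0;0 0 0 0 0 0' 
python3 to.py .436 -.2165 .0235
python3 -m crank '0 0 0 0 0 0;0 0 0 0 0 0;0 0 0 0 0 0;0 0 0 0 0 0;0 0 0 0 0 0' -1 70
python3 -m crank '0 0 0 0 0 0;0 0 0 0 0 0;0 0 0 0 0 0;0 0 0 0 0 0;0 0 0 0 0 0'
python3 to.py
python3 -m crank '0 0 -.2 0 0 0;0 0 -.4 0 0 0;0 0 -.5 0 0 0;0 0 -.5 0 0 0;0 0 -.5 0 0 0'
python3 -m crank '0 0 -.5 0 0 0;0 0 -.5 0 0 0;0 0 -.5 0 0 0;0 0 -.6 0 0 0;0 0 -.4 0 0 0'
python3 -m crank '0 0 0 0 0 0;0 0 0 0 0 0;0 0 0 0 0 0;0 0 0 0 0 0;0 0 0 0 0 0'
)| egrep '^t |unit'
python3 to.py .442 .235 .1
python3 - <<'E'
from m import *
W=np.load('top0.npz')['W']
c,r,k,zm,P=disc(W,210,242,34,.063,.09)
for i in range(4):
    cc,e=circ(P[:,:2],.061,[.4415,.2349] if i==0 else cc); d=abs(np.hypot(*(P[:,:2]-cc).T)-.061); P=P[d<.005]
    print(cc,e,len(P))
E
```

```text
t 36.35 tcp [ 0.4382 -0.2188  0.0275] F [-0.3 -0.4 -0.4] gap mm 55.4 gf 0.0 rotfix [-0.0005  0.0006 -0.0001]
units [0.055 0.057 0.1  ]
t 37.35 tcp [ 0.438  -0.2185  0.0276] F [-0.1 -0.1  6.7] gap mm 24.8 gf 68.4 rotfix [-0.0002  0.0003 -0.0001]
t 38.85 tcp [ 0.4374 -0.2182  0.21  ] F [ 0.2  0.9 -2.2] gap mm 24.5 gf 69.2 rotfix [ 0.0008 -0.001  -0.0001]
units [-0.117 11.326  2.765]
[0.44151932 0.23485546] 0.0018694628711113373 418
[0.44152218 0.23482272] 0.0017444045843042323 418
[0.44152218 0.23482272] 0.0017444045843042323 418
[0.44152218 0.23482272] 0.0017444045843042323 418
```

```bash
(
python3 -m crank '0 .3 0 0 0 0;-.02 .6 0 0 0 0;-.02 .6 0 0 0 0;-.02 .6 0 0 0 0;-.02 .6 0 0 0 0'
python3 -m crank '-.02 .6 0 0 0 0;0 .6 0 0 0 0;0 .6 0 0 0 0;0 .6 0 0 0 0;0 .6 0 0 0 0'
python3 -m crank '0 .6 0 0 0 0;0 .6 0 0 0 0;0 .6 0 0 0 0;0 .6 0 0 0 0;0 .6 0 0 0 0'
python3 -m crank '0 .6 0 0 0 0;0 .6 0 0 0 0;0 .6 0 0 0 0;0 .6 0 0 0 0;0 .22 0 0 0 0'
python3 -m crank '0 0 .3 0 0 0;0 0 .5 0 0 0;0 0 .4 0 0 0;0 0 .2 0 0 0;0 0 0 0 0 0')>/dev/null
python3 to.py .4415 .2348 .0971
python3 - <<'E'
from m import *
im,W=snap('top','top8')
m=(W[...,2]>.13)&(W[...,2]<.165)&(np.hypot(W[...,0]-.442,W[...,1]-.235)<.09)
P=W[m]; print('lid',cv2.minEnclosingCircle(P[:,:2].astype(np.float32)*1000),len(P))
E
```

```text
t 41.35 tcp [0.4408 0.2339 0.1539] F [-0.8  0.8 -2.6] gap mm 24.8 gf 69.2 rotfix [-0.0006 -0.0019 -0.0001]
units [-0.021  0.024  1.419]
lid ((440.2772521972656, 231.04637145996094), 64.69926452636719) 856
```

```bash
(
python3 -m crank '-.02 .04 .2 0 0 0;0 0 .3 0 0 0;0 0 .3 0 0 0;0 0 .2 0 0 0;0 0 .15 0 0 0'
python3 -m crank '0 0 .1 0 0 0;0 0 .1 0 0 0;0 0 .04 0 0 0;0 0 0 0 0 0;0 0 0 0 0 0'
python3 to.py .4415 .2348 .0971
python3 -m crank '0 0 .03 0 0 0;0 0 .03 0 0 0;0 0 .02 0 0 0;0 0 0 0 0 0;0 0 0 0 0 0')|egrep '^t |unit'
python3 to.py .4415 .2348 .0971
```

```text
t 42.4 tcp [0.4429 0.236  0.0995] F [-0.1 -0.5 -2.1] gap mm 24.9 gf 69.2 rotfix [ 0.0001  0.0003 -0.    ]
units [ 0.034 -0.029  0.06 ]
t 42.9 tcp [0.4429 0.2359 0.0972] F [-0.9 -0.3  5.3] gap mm 24.4 gf 70.1 rotfix [ 0.0001  0.0006 -0.    ]
units [ 0.036 -0.028  0.002]
```

Seated. I'll release, back off clear of the scene, and check everything.

```bash
(
python3 -m crank '0 0 -.02 0 0 0;0 0 0 0 0 0;0 0 0 0 0 0;0 0 0 0 0 0;0 0 -.1 0 0 0' 0.3
python3 -m crank '0 0 -.3 0 0 0;0 0 -.4 0 0 0;0 0 -.5 0 0 0;0 0 -.5 0 0 0;0 0 -.5 0 0 0'
python3 -m crank '0 0 -.5 0 0 0;0 .5 -.5 0 0 0;0 .6 0 0 0 0;0 .6 0 0 0 0;0 .6 0 0 0 0'
python3 -m crank '0 .6 0 0 0 0;0 .6 0 0 0 0;0 .6 0 0 0 0;0 .6 0 0 0 0;0 .3 0 0 0 0'
python3 -m crank '0 0 0 0 0 0;0 0 0 0 0 0;0 0 0 0 0 0;0 0 0 0 0 0;0 0 0 0 0 0') >/dev/null
python3 to.py
python3 - <<'E'
from m import *
im,W=snap('top','top9')
for n,x,y,zr,R in (('red',.442,.235,.075,.064),('blue',.4486,.022,.09,.077),('steel',.684,.0725,.108,.086)):
    m=(W[...,2]>zr-.005)&(W[...,2]<zr+.03)&(np.hypot(W[...,0]-x,W[...,1]-y)<R+.006)
    P=W[m]; c,r=cv2.minEnclosingCircle(P[:,:2].astype(np.float32))
    d=np.hypot(*(P[:,:2]-c).T); q=(d>.03)&(d<R-.005); A=np.c_[P[:,:2]-c,d,np.ones(len(P))][q]
    print(n,np.round(c,4),round(r,4),len(P),'tilt',np.linalg.lstsq(A,P[q,2],rcond=None)[0][:2].round(4),'edge z',np.median(P[(d>R-.01),2]))
snap('side','side9')
E
```

```text
t 45.4 tcp [0.4429 0.4351 0.229 ] F [-0.3  0.   1. ] gap mm 55.4 gf 0.0 rotfix [-0.0002 -0.0001 -0.0007]
red [0.4415 0.2362] 0.0655 1840 tilt [0.0009 0.0002] edge z 0.08007472485031869
blue [0.4487 0.0214] 0.0784 2755 tilt [ 0.     -0.0008] edge z 0.09500955918128728
steel [0.6845 0.0723] 0.0882 3447 tilt [ 0.0041 -0.0012] edge z 0.11281079240869793
```

View pics/top9.png

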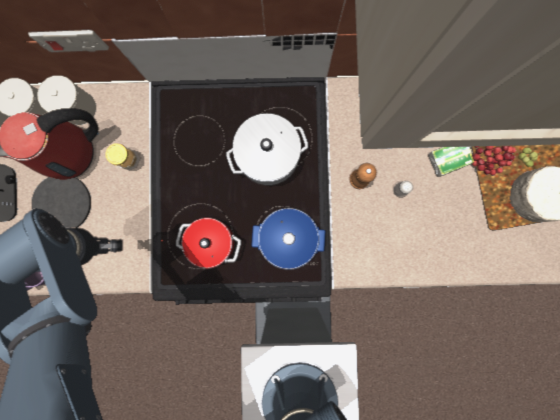

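View pics/side9.png

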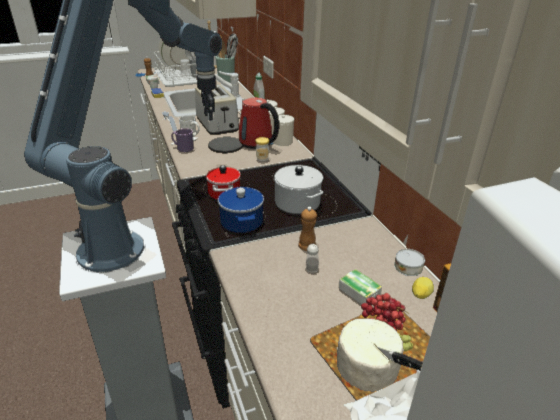

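All three lids (red (207,242), blue (289,238), steel (267,146)) are level and home. The mill and shaker are standing, the pots haven't moved, and the robot is clear.

```bash
python3 -c "
from station import manip; print(manip.sign_off())"
```

```text
the job is handed in; nothing more can be done
None
```

I handed in the job at about 45 s of the 122 s allowed: the steamer basket hangs in the steel pot under the steel lid, the blue and red lids are on their pots, all three lids measured level and home, and the pepper mill and salt shaker are still standing.

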